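Clamp the pressure cooker's lid until the ratchet knob slips

TASK

Close the pressure cooker: pick up the loose clamp, set its foot in the cup in the middle of the lid with the hooks beside the lugs, and swing it clockwise until both hooks lie under the pot's lugs against the stops. Keep turning the knob clockwise until its ratchet slips, stop within a tenth of a turn of that, and let go. Do not lean hard on the lid or knock the other things on the table.

Things in the scene. Friction and masses are not known exactly. Their poses are not given: they have to be found in the camera images.
- cooker: Steel pressure cooker, fixed on the table, 183 mm across, 114 mm tall to the rim. Origin: centre of its underside. On its own +x and -x sides stands a steel lug; on its +y and -y sides a black loop handle (139 mm out, up to 94 mm high).
- lug (a point): Middle of the underside of the +x lug, 98 mm above the table (the -x lug is its mirror image through the axis). Lug 40 mm wide, 8 mm thick, from the pot wall out to 112 mm from the axis. At its clockwise end (from above) a stop hangs down to 86 mm: a hook gets under a lug only by swinging clockwise, and meets the stop when the clamp lies along the cooker's x axis.
- lid: Steel lid already on the cooker, 184 mm across, on a springy gasket that gives 0.05 mm per newton. Origin: same point as the cooker's. A black vent weight (25 mm wide, top 153 mm above the table) stands 56 mm off the axis on the cooker's +y side, a brass valve 59 mm off on the -y side (top at 132 mm).
- lid_cup (a point): Floor of the round cup in the lid's middle, 130 mm above the table: 30 mm wide inside, rim 6 mm high. The clamp's foot (22 mm wide, 76 to 88 mm below knob_grip, set differently each time) stands in it. Turned clockwise, the screw runs down by 4 mm per radian: the bar rises till the lips bear on the lugs, then foot and knob sink by 2 to 4 mm as the lid gives.
- clamp: Loose steel clamp, 0.5 kg, standing on its two hooks, knob up. Origin: middle of its underside; x axis along the bar, both ends alike. Bar 253 mm long, 26 mm wide, from 63 to 74 mm high; in its middle a nut 33 mm wide, up to 83 mm, with the screw: foot below, collar and knob on top. Thread friction 0.22 N m: until the hooks meet the stops the clamp swings round with the knob.
- hook (a point): Top of the lip of the hook at the +x end, 6 mm above the clamp's origin and 105 mm along x (the -x hook is alike). Leg and lip 36 mm wide; lip 6 mm thick, reaching in to 98 mm from the middle; legs 120 mm from the middle on the inside. Must be 41 mm or more to the anticlockwise side of the lug to pass it on the way down (clamp turned 0.45 rad or more).
- knob_grip (a point): Middle of the black fluted knob, on its axis; 44 mm wide, 15 mm up and down from here. x axis: toward the white line on its top. A torsion spring (1.5 N m/rad) links it to a ratchet on the screw, so it winds up by 0.15 rad while the screw runs free; let go, it springs back. The ratchet slips at 0.40 N m, when the screw presses the foot down with about 45 N; not before.
- collar_mark (a point): Middle of the aluminium collar under the knob (39 mm wide, 20 mm below knob_grip), which turns with the screw. x axis: toward its red mark. The red mark and the knob's white line are in line at the start; with the knob let go, the angle between them is how far the ratchet has slipped.
- spice_c: spice jar with black cap and printed label, 41 mm wide, 105 mm tall; bystander. Origin: centre of its underside.
- spice_b: spice jar with black cap and dark blue label, 41 mm wide, 105 mm tall; bystander. Origin: centre of its underside.
- tea_glass: waisted clear tea glass, 64 mm wide, 88 mm tall; bystander. Origin: centre of its underside.
- tumbler_b: clear straight tumbler, 80 mm wide, 90 mm tall; bystander. Origin: centre of its underside.
- mug: white mug with a red band, 86 mm wide, 101 mm tall; bystander. Origin: centre of its underside.

How it is judged (in metres and radians):
On the way, in this order (a step that is already met when the one before it is completed fails the run):
1. the clamp stands upright on the lid with its foot in the cup (horizontal distance between clamp and cooker below 0.01 m and height (world z) of clamp between 0.07 and 0.1 m and angle between clamp's own z axis and vertical below 0.1 rad and contact force between clamp and lid above 0.5 N), for 0.2 s.
2. the clamp has swung round, both hooks under the lugs (horizontal distance between clamp and cooker below 0.01 m and height (world z) of clamp between 0.07 and 0.1 m and angle between clamp's own z axis and vertical below 0.1 rad and angle between the x axis of clamp and the x axis of cooker, either way round below 0.12 rad), for 0.2 s.
3. the ratchet has slipped, past its spring's wind-up, while the clamp presses on the lid (all of step 2 and contact force between clamp and lid above 20 N and angle between the x axis of collar_mark and the x axis of knob_grip, either way round above 0.38 rad), for 0.1 s.
At the end, for the whole second after the job is handed in: The released clamp stands still and upright on the lid (within 0.1 rad), centred on the cooker within 10 mm and along its x axis within 0.12 rad, hooks under the lugs, pressing on the lid with 28 to 60 N, and the knob's line is more than 0.12 rad past the collar's mark (the ratchet has slipped) (all of step 2 and contact force between clamp and lid between 28 and 60 N and angle between the x axis of collar_mark and the x axis of knob_grip, either way round above 0.12 rad and linear speed of clamp below 0.02 m/s and contact force between the fingers and anything else below 0.1 N); the robot touches nothing.
It fails at once if the knob is turned on well beyond a tenth of a turn after the ratchet first slips (line and mark more than 1.05 rad apart, the spring's wind-up included) (angle between the x axis of collar_mark and the x axis of knob_grip, either way round above 1.05 rad).
It fails at once if the lid is leaned on: more than 70 N from the clamp or 25 N from the gripper (contact force between clamp and lid above 70 N or contact force between any of the arm, the fingers and lid above 25 N).
It fails at once if the gripper strikes the pot with more than 25 N (contact force between any of the arm, the fingers and cooker above 25 N).
It fails at once if the clamp is thrown over (angle between clamp's own z axis and vertical above 0.7 rad).
It fails at once if another thing on the table is moved by more than 3 cm (distance of any of spice_c, spice_b, tea_glass, tumbler_b, mug from where it was at the start of the episode above 0.03 m).
It also fails if it takes over 72 s, if anything falls off the work surface, if the arm or the gripper's body presses on something with over 40 N, if the wrist force passes 120 N, or if a joint passes its speed limit or range.

ROBOT

A 7-joint arm with a two-finger parallel gripper is mounted at the origin on a cart in front of the work surface, level with it; the furniture and walls round the work are solid. World frame = base frame: x ahead of the robot, y to its left, z up, the work surface at z = 0. Lengths are in m, angles in degrees, forces in N, time in s.
With the tool pointing down it reaches from about 0.425 to 0.875 m from the base axis. Payload 4.7 kg.
Tool frame: the origin (TCP) lies midway between the tips of the shut fingers; the grasp point (between the pads) lies 19 mm behind it; z points along the fingers, y is the line along which they close (so a half turn about z gives the same grasp; the last joint's range is limited). The gripper opens to 87 mm and grips with 3 to 60 N. Pads are 19 mm wide; open, the fingers measure 117 mm over their backs; the gripper's body (75 mm by 190 mm) begins 51 mm behind the grasp point.
Start: joints at [71.511, 18.392, -4.016, 83.108, 1.295, 78.541, -3.26], TCP at [0.215, -0.614, 0.223] pointing down, gripper open.
Joint ranges: [-163.93, 163.93], [-17.29, 119.83], [-79.2, 71.16], [3.27, 140.29], [-89.18, 269.18], [5.43, 117.66], [-154.24, 154.24]. Speed limits (degrees/s): [147.25, 147.25, 180, 180, 180, 180, 180].

INTERFACE

Orientations are given as [roll, pitch, yaw] about the fixed x, y, z axes, in that order (R = Rz(yaw) Ry(pitch) Rx(roll)).
In Python, from cell import env, viewer, boxes_of, masks_of gives the robot as it stands. The module is installed in compiled form; this text tells all that it offers.
- The arm moves only by the tool apply_moves, never from a script. Its argument "moves" is a list of rows, each a list of 7 numbers: the shift along the tool's x, y, z scaled (see below), then the turn, a rotation vector about the tool's x, y, z scaled (see below), then the opening, from 0 (shut) to 1 (fully open). A call has 1 to 20 rows; each row is the pose to reach, as a shift and turn from the pose commanded when the call began, along the tool's axes at that moment; what a row does not reach only later rows make up. The controller multiplies each number of a shift by 0.2 m and each number of a turn by 1.5 rad. A row lasts 1/10 s, in which the tool goes at most 50 mm and 8.59 degrees, less where a joint would pass 70% of its speed; a pose out of reach is approached as far as the arm can. A call with a number of a shift or a turn outside -1 to 1 is refused whole. A call with a gripper value outside its range is refused whole. The fingers move at their own pace and stop on an object; "grip_force" is the grip in N (left out, the last holds). Time passes only in rows, so rows that repeat a pose let the fingers close. It gives the time, the measured TCP pose, the force, the opening and the grip force at its end, in the units of the state.
- env.get_obs(): the state, without advancing time (a new reading comes with each control period).
- viewer.read_camera(name): name is "scene" or "top" or "wrist"; returns the picture (384x512x3 uint8, red, green, blue); there is no depth.
- viewer.get_calibration(name): a dict with "fov_y" (degrees; the focal length in pixels is half the picture's height over the tangent of half this angle, whatever the lens; pixels are square), "cx", "cy" (the principal point, pixels), "position" and "orientation" of the camera in the world. Camera axes: x right, y up, looking along -z (the intrinsics and any distortion apply to the point x, -y, -z); pixel columns grow to the right and rows downward; lengths in m; the calibration is good to about 2 mm. A picture is of the moment at which its call begins: read the wrist's pose just before it. get_calibration takes no time and is no camera call; for the wrist camera it gives the pose at the moment of the call.
- env.sign_off(): hands the job in; it is judged then, once.
Trained networks look in the newest picture that a camera, given by its name, has taken for a name from the list of things; names that differ only in an ending like _2 or _b are one class to them, and where a whole thing is asked for, a point or a joint stands for the part that bears it (a point fixed in the world has none). Each returns a list of dicts, best first, with "conf" (0 to 1); they miss things now and then, are a little off and sometimes report something else, mostly with a low value. They report only what shows in the picture. A call takes as long as a camera call.
- boxes_of(camera, target): "location" ([column, row] in pixels, amid what is visible of it).
- masks_of(camera, target): "pixels" (384x512 bool, what is visible of it) and "location" ([column, row] in pixels, amid what is visible of it).
The state is a dict: "time_s": time; "qpos": joint angles; "joint_velocities": joint speeds; "effort": joint torques, N m; "tool_pos": TCP position; "tool_rot": TCP orientation; "force": force on the tool from outside, world axes, zero at the start; "wrist_torque": the same for the moment, N m; "grip_width": finger opening in m; "grasp_force": force on a finger pad.
Only numpy, scipy, OpenCV 4.12 (cv2) and the standard library are available. Lean on these libraries where they do the work, as an engineer would, in place of code of your own. Each camera call takes 0.05 s, during which the arm holds its last target. There are 200 camera calls.

## Working session

There is one attempt and no reset: what is moved stays moved. The work goes in short steps, Python scripts to look and compute and a tool call to move; the robot and the scene stay as the last step left them, time stands still between calls to the robot, and variables do not carry over. Pictures are saved under pics/ and viewed, at most 10 in all, crops included, and the job is handed in when it is done.

Besides the shell and the picture viewer there is one more tool, called after "Request:" by a JSON object that holds its "method" and its "body". apply_moves: Moves the arm, as the interface text tells. Shifts and turns lie within -1 to 1; 1 stands for 0.2 m of shift or 1.5 rad of turn. Its arguments: {"type":"object","properties":{"moves":{"type":"array","items":{"type":"array","items":{"type":"number","minimum":-1,"maximum":1}}},"grip_force":{"type":"number"}},"required":["moves"]}

```bash
mkdir -p pics
cat > h.py <<'E'
import numpy as np, cv2
from scipy.spatial.transform import Rotation as R
from cell import env, viewer, boxes_of, masks_of
def cam(n):
    c=viewer.get_calibration(n); return c
def rot(o):
    o=np.array(o,float)
    return o if o.shape==(3,3) else (R.from_quat(o).as_matrix() if o.size==4 else R.from_euler('xyz',o,degrees=True).as_matrix())
def ray(c,px):
    f=192/np.tan(np.radians(c['fov_y'])/2)
    d=np.array([(px[0]-c['cx'])/f,-(px[1]-c['cy'])/f,-1.]); d=rot(c['orientation'])@d
    return np.array(c['position']),d/np.linalg.norm(d)
def atz(c,px,z):
    p,d=ray(c,px); return p+d*(z-p[2])/d[2]
def proj(c,P):
    f=192/np.tan(np.radians(c['fov_y'])/2)
    q=rot(c['orientation']).T@(np.array(P)-c['position']); return np.array([c['cx']+f*q[0]/-q[2],c['cy']-f*q[1]/-q[2]])
E
python3 - <<'E'
from h import *
s=env.get_obs(); print(s['tool_pos'],s['tool_rot'],s['time_s'])
ims=[]
for n in ['scene','top','wrist']:
    im=viewer.read_camera(n); c=viewer.get_calibration(n); print(n,c)
    cv2.imwrite(f'pics/{n}0.png',im[:,:,::-1])
    if n=='wrist': continue
    for t in ['cooker','lid','lid_cup','lug','clamp','hook','knob_grip','collar_mark','spice_c','tea_glass','tumbler_b','mug']:
        print(t,[(round(b['conf'],2),np.round(b['location'],1).tolist()) for b in boxes_of(n,t)][:4])
E
```

```text
[ 0.21452977 -0.61297589  0.22144671] [-1.79888520e+02  7.01392981e-03  1.92961706e+01] 0.0
scene {'fov_y': 48.521514377460306, 'cx': 256.4508224531675, 'cy': 183.4781661736525, 'position': array([-0.07192107,  0.57764251,  1.00461935]), 'orientation': array([  45.88469003,    1.03993466, -130.09282372])}
cooker [(0.74, [349.5, 149.8]), (0.63, [255.3, 216.4])]
lid [(0.94, [250.4, 204.3])]
lid_cup [(0.96, [252.8, 203.1])]
lug [(0.79, [251.5, 215.3])]
clamp [(0.67, [348.9, 163.0])]
hook [(0.84, [347.1, 160.3]), (0.38, [263.6, 156.9])]
knob_grip [(0.55, [349.7, 149.4])]
collar_mark [(0.73, [346.0, 151.9])]
spice_c [(0.93, [167.2, 224.8]), (0.92, [156.1, 253.0])]
tea_glass [(0.9, [182.6, 210.3])]
tumbler_b [(0.6, [138.2, 242.8]), (0.38, [253.7, 214.2])]
mug [(0.68, [263.4, 153.6])]
top {'fov_y': 43.38576242617091, 'cx': 267.04250057830524, 'cy': 182.64762215728348, 'position': array([0.5356148 , 0.00957972, 1.44205936]), 'orientation': array([  5.31541466,  -0.14093687, -91.03874476])}
cooker [(0.92, [248.3, 209.2])]
lid [(0.59, [248.9, 210.3])]
lid_cup [(0.75, [248.4, 212.1]), (0.23, [247.7, 210.1])]
lug [(0.57, [249.1, 212.2])]
clamp [(0.93, [381.2, 217.7])]
hook [(0.76, [382.9, 223.0])]
knob_grip [(0.66, [383.2, 219.0]), (0.64, [177.5, 160.3]), (0.55, [378.3, 220.8]), (0.51, [246.1, 209.3])]
collar_mark [(0.48, [382.8, 221.8])]
spice_c [(0.8, [177.2, 162.7]), (0.6, [150.7, 188.8]), (0.39, [244.8, 210.8])]
tea_glass [(0.8, [197.9, 146.7]), (0.44, [177.3, 162.5])]
tumbler_b [(0.58, [147.0, 168.6])]
mug [(0.66, [319.1, 139.6])]
wrist {'fov_y': 59.249172225737155, 'cx': 253.80599712747158, 'cy': 191.59814938337016, 'position': array([ 0.29312134, -0.58568303,  0.38483619]), 'orientation': array([-1.75199085e+01, -3.34793393e-02, -7.06464948e+01])}
```

Run:
```python
from h import *
a=cv2.imread('pics/top0.png')[100:290,120:460]; a=cv2.resize(a,None,fx=2.3,fy=2.3,interpolation=cv2.INTER_CUBIC)
cv2.imwrite('pics/top0c.png',a)
b=cv2.imread('pics/scene0.png')[110:290,120:420]; b=cv2.resize(b,None,fx=2.6,fy=2.6,interpolation=cv2.INTER_CUBIC)
cv2.imwrite('pics/scene0c.png',b)
c=cam('top')
for n,px,z in [('cup',(248.4,211),.13),('knob',(383,219),.12),('bar',(382,219),.07),('mug',(319,140),.1),('tea',(198,147),.05),('sp',(177,162),.1),('sp',(150.7,188.8),.1),('tum',(147,168.6),.05)]:
    print(n,atz(c,px,z).round(3))
c2=cam('scene'); print('cup scene',atz(c2,(252.8,203.1),.13).round(3),'knob',atz(c2,(349.7,149.4),.12).round(3))
```

```text
cup [0.581 0.056 0.13 ]
knob [ 0.553 -0.311  0.12 ]
bar [ 0.554 -0.32   0.07 ]
mug [ 0.778 -0.144  0.1  ]
tea [0.773 0.203 0.05 ]
sp [0.723 0.255 0.1  ]
sp [0.649 0.329 0.1  ]
tum [0.712 0.351 0.05 ]
cup scene [0.575 0.068 0.13 ] knob [ 0.559 -0.327  0.12 ]
```

View pics/top0c.png

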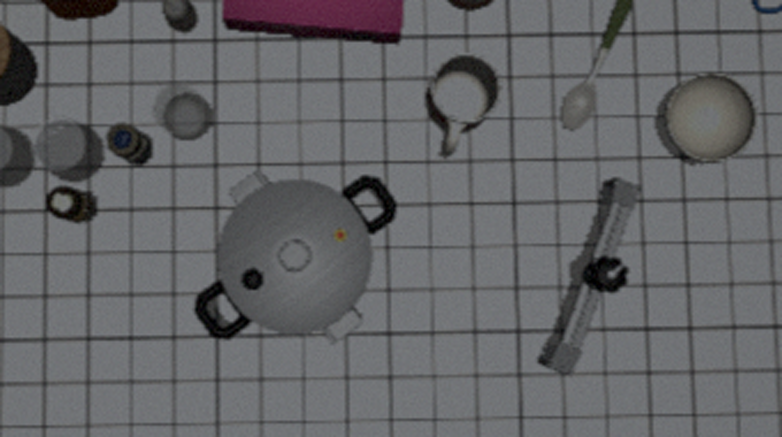

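View pics/scene0c.png

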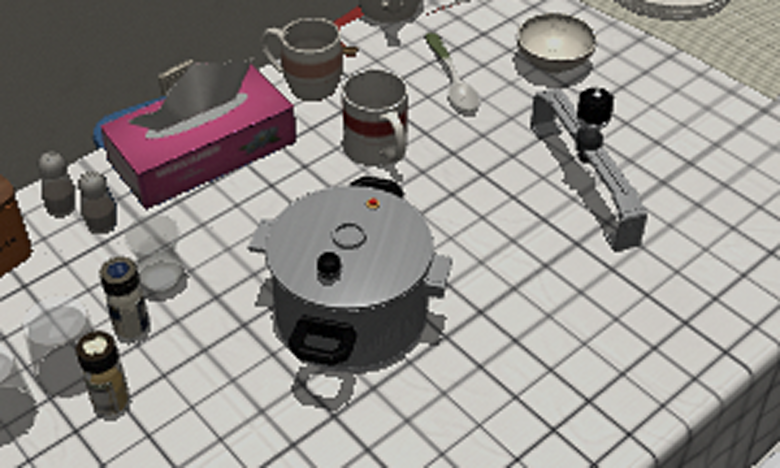

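The top view shows the cup at about (247.8, 210.9), the vent weight lower left of it and the brass valve upper right. The lugs are at about (228.7, 180.4) and (270, 240). The clamp's bar runs from (390, 183) to (363, 256), with the knob at (385, 219). In the scene view the knob is at about (349, 151).

```bash
cat >> h.py <<'E'
def tri(*obs):
    A=np.zeros((3,3));b=np.zeros(3)
    for c,px in obs:
        p,d=ray(c,px);M=np.eye(3)-np.outer(d,d);A+=M;b+=M@p
    X=np.linalg.solve(A,b); return X,[np.round(proj(c,X)-px,1).tolist() for c,px in obs]
def go(x,y,z,yaw):
    "row numbers from current pose to a tool-down pose"
    s=env.get_obs();T=R.from_euler('xyz',s['tool_rot'],degrees=True)
    d=T.inv().apply(np.array([x,y,z])-s['tool_pos'])/0.2
    v=(T.inv()*R.from_euler('xyz',[180,0,yaw],degrees=True)).as_rotvec()/1.5
    print('go',d.round(3).tolist(),v.round(3).tolist())
E
python3 - <<'E'
from h import *
t,s=cam('top'),cam('scene')
g=lambda x,y:(x/2.3+120-.3,y/2.3+100-.3); h=lambda x,y:(x/2.6+120-.3,y/2.6+110-.3)
print('knob',tri((t,g(609,274)),(s,h(596,107))))
print('cup',tri((t,g(294,255)),(s,h(349,236))))
print('vent',tri((t,g(252,279)),(s,h(329,265))))
print('valve',tri((t,g(340,235)),(s,h(373,204))))
L=[atz(t,g(249,186),.106),atz(t,g(344,323),.106)];print('lugs',L);d=L[0]-L[1];print('ang',np.degrees(np.arctan2(d[1],d[0])),(L[0]+L[1])/2,np.linalg.norm(d))
for a in (atz(t,g(252,279),.153)-atz(t,g(340,235),.132),): print('yax-90',np.degrees(np.arctan2(a[1],a[0]))-90,np.linalg.norm(a))
L=[atz(t,g(624,193),.07),atz(t,g(562,358),.07)];d=L[0]-L[1];print('bar ang',np.degrees(np.arctan2(d[1],d[0])),(L[0]+L[1])/2,np.linalg.norm(d))
go(.556,-.317,.26,140)
go(.4,-.45,.26,90)
E
```

```text
knob (array([ 0.55306687, -0.31434064,  0.12437796]), [[0.1, 0.1], [-0.2, 0.0]])
cup (array([0.5820557 , 0.05808383, 0.12823154]), [[0.2, 0.2], [-0.2, -0.0]])
vent (array([0.55475057, 0.10743752, 0.13972864]), [[0.1, 0.1], [-0.1, -0.0]])
valve (array([0.60506198, 0.00342904, 0.12459529]), [[0.1, 0.1], [-0.1, -0.0]])
lugs [array([0.6675879 , 0.11259232, 0.106     ]), array([0.50100163, 0.00080747, 0.106     ])]
ang 33.86290672538323 [0.58429476 0.0566999  0.106     ] 0.20061614720644805
yax-90 26.027060915787374 0.11638052066376336
bar ang -22.752311503625247 [ 0.55335965 -0.30783893  0.07      ] 0.21843958171707037
go [2.1, -0.835, -0.187] [0.0, 0.0, -1.404]
go [1.144, -0.466, -0.187] [0.0, 0.0, -0.823]
```

Request:
{"method": "apply_moves", "body": {"moves": [[0.3,-0.12,-0.05,0,0,-0.2,1],[0.6,-0.25,-0.1,0,0,-0.4,1],[0.9,-0.35,-0.15,0,0,-0.6,1],[1,-0.42,-0.15,0,0,-0.8,1],[1,-0.42,-0.15,0,0,-0.8,1],[1,-0.42,-0.15,0,0,-0.8,1],[1,-0.42,-0.15,0,0,-0.8,1],[1,-0.42,-0.15,0,0,-0.8,1],[1,-0.42,-0.15,0,0,-0.8,1]], "grip_force": 30}}

```text
time_s: 2.25
tool_pos: [0.3758, -0.4681, 0.2526]
tool_rot: [180.0, 0.0, 88.1]
force: [0.7, -0.2, -0.3]
grip_width: 0.087
grasp_force: 0.0
```

Run:
```python
from h import *
s=env.get_obs();print(s['qpos'],s['tool_rot'],s['tool_pos'])
go(.5532,-.3143,.25,135)
```

```text
[ 64.17221449  12.54202248 -18.22506493  87.52502783   3.95130851
  80.55740709  43.7860544 ] [1.79996468e+02 8.24832667e-03 8.80804900e+01] [ 0.37579862 -0.46811491  0.25262212]
go [0.798, 0.861, 0.013] [-0.0, 0.0, -0.546]
```

Request:
{"method": "apply_moves", "body": {"moves": [[0.2,0.22,0,0,0,-0.15,1],[0.4,0.43,0,0,0,-0.3,1],[0.6,0.65,0.01,0,0,-0.45,1],[0.8,0.86,0.01,0,0,-0.6,1],[0.8,0.86,0.01,0,0,-0.66,1],[0.8,0.86,0.01,0,0,-0.66,1],[0.8,0.86,0.01,0,0,-0.66,1],[0.8,0.86,0.01,0,0,-0.66,1],[0.8,0.86,0.01,0,0,-0.66,1]]}}

```text
time_s: 3.15
tool_pos: [0.5529, -0.3144, 0.2504]
tool_rot: [-180.0, -0.0, 144.5]
force: [-0.0, -0.6, -0.1]
grip_width: 0.0866
grasp_force: 0.0
```

Run:
```python
from h import *
s=env.get_obs();print(s['qpos'],s['tool_rot'],s['tool_pos'])
c=cam('wrist');im=viewer.read_camera('wrist');cv2.imwrite('pics/w1.png',im[:,:,::-1])
for t in ['clamp','knob_grip','collar_mark','hook']:
    for b in boxes_of('wrist',t)[:3]: print(t,round(b['conf'],2),np.round(b['location'],1))
m=masks_of('wrist','knob_grip')
if m: print(m[0]['conf'],m[0]['location'],[ (np.where(m[0]['pixels'])[i].min(),np.where(m[0]['pixels'])[i].max()) for i in (0,1)])
print(c)
go(.5532,-.3143,.25,145)
```

```text
[ 52.24449157  18.82486746 -32.04316934  81.99375114   9.95828266
  82.02038453  74.69554445] [-1.79993979e+02 -1.02696667e-02  1.44493325e+02] [ 0.55289516 -0.31439119  0.25044354]
clamp 0.74 [249.5 160. ]
clamp 0.39 [498.   18.9]
knob_grip 0.79 [256.2 180.9]
collar_mark 0.73 [256.8 182.3]
hook 0.73 [253.  159.6]
0.69 [255.9, 183.8] [(np.int64(155), np.int64(209)), (np.int64(231), np.int64(282))]
{'fov_y': 59.249172225737155, 'cx': 253.80599712747158, 'cy': 191.59814938337016, 'position': array([ 0.48530851, -0.26580004,  0.41274276]), 'orientation': array([-1.74993601e+01,  4.22102316e-02,  5.45481231e+01])}
go [-0.001, 0.0, 0.003] [-0.0, 0.0, -0.003]
```

View pics/w1.png

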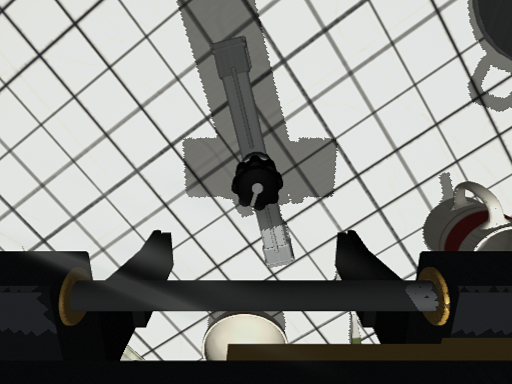

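The wrist view shows the knob's top at about (257, 188), its white line pointing down to about (252, 206). The bar runs from (231, 45) to (279, 262), and the fingertips are at (165, 237) and (345, 237).

Run:
```python
from h import *
t,s,c=cam('top'),cam('scene'),cam('wrist')
g=lambda x,y:(x/2.3+120-.3,y/2.3+100-.3); h=lambda x,y:(x/2.6+120-.3,y/2.6+110-.3)
for z in (.12,.125,.13,.135,.14,.145): print(z,'w top-face ctr',atz(c,(257.5,188),z).round(4),'knob dia',np.linalg.norm(atz(c,(231.5,186),z)-atz(c,(281.5,186),z)).round(4))
print(tri((c,(257,184)),(s,h(596,107)),(t,g(609,274))))
# bar ends: centre of end edges at z=.074
A,B=atz(c,(230,40),.074),atz(c,(281,265),.03)
A=atz(c,(231,39),.074);B=atz(c,(277.5,236),.074)
d=A-B;print(A,B,np.degrees(np.arctan2(d[1],d[0])),np.linalg.norm(d))
print('TCP px',proj(c,env.get_obs()['tool_pos']))
```

```text
0.12 w top-face ctr [ 0.5597 -0.3147  0.12  ] knob dia 0.0452
0.125 w top-face ctr [ 0.5584 -0.3138  0.125 ] knob dia 0.0445
0.13 w top-face ctr [ 0.5571 -0.313   0.13  ] knob dia 0.0437
0.135 w top-face ctr [ 0.5559 -0.3122  0.135 ] knob dia 0.0429
0.14 w top-face ctr [ 0.5546 -0.3113  0.14  ] knob dia 0.0422
0.145 w top-face ctr [ 0.5533 -0.3105  0.145 ] knob dia 0.0414
(array([ 0.55348282, -0.31314034,  0.12557768]), [[-2.1, -0.6], [-0.5, -0.2], [-0.2, -0.0]])
[ 0.43987392 -0.25987166  0.074     ] [ 0.62912516 -0.33602034  0.074     ] 158.08171323542496 0.20399670457140354
TCP px [253.30434064 249.08198155]
```

Run:
```python
from h import *
go(.5542,-.313,.110,145)
```

```text
go [-0.001, 0.009, 0.703] [-0.0, 0.0, -0.003]
```

Request:
{"method": "apply_moves", "body": {"moves": [[0,0.009,0.2,0,0,0,1],[0,0.009,0.4,0,0,0,1],[0,0.009,0.55,0,0,0,1],[0,0.009,0.65,0,0,0,1],[0,0.009,0.7,0,0,0,1],[0,0.009,0.7,0,0,0,0.7],[0,0.009,0.7,0,0,0,0.6],[0,0.009,0.7,0,0,0,0.5],[0,0.009,0.7,0,0,0,0.4],[0,0.009,0.7,0,0,0,0.3],[0,0.009,0.7,0,0,0,0.3],[0,0.009,0.7,0,0,0,0.3]], "grip_force": 30}}

```text
time_s: 4.65
tool_pos: [0.5544, -0.3126, 0.1109]
tool_rot: [180.0, 0.0, 144.8]
force: [-0.3, 0.3, 1.2]
grip_width: 0.043
grasp_force: 30.0
```

Run:
```python
from h import *
s=env.get_obs();print({k:np.round(v,4).tolist() for k,v in s.items()})
```

```text
{'time_s': 4.65, 'qpos': [51.4869, 23.9801, -30.9896, 92.0133, 13.0857, 67.615, 72.4569], 'joint_velocities': [-0.101, 0.0293, 0.0005, -0.0672, 0.1551, 0.1808, 0.0052], 'effort': [0.2279, -47.3182, -6.0263, -28.2159, 0.024, 0.0881, 0.0008], 'tool_pos': [0.5544, -0.3126, 0.1109], 'tool_rot': [179.9978, 0.0342, 144.7782], 'force': [-0.2668, 0.3276, 1.2356], 'wrist_torque': [0.0833, -0.1849, 0.0652], 'grasp_force': 29.9959, 'grip_width': 0.043}
```

Request:
{"method": "apply_moves", "body": {"moves": [[0,0,-0.05,0,0,0,0.3],[0,0,-0.1,0,0,0,0.3],[0,0,-0.2,0,0,0,0.3],[0,0,-0.3,0,0,0,0.3],[0,0,-0.4,0,0,0,0.3],[0,0,-0.5,0,0,0,0.3],[0,0,-0.6,0,0,0,0.3],[0,0,-0.7,0,0,0,0.3],[0,0,-0.8,0,0,0,0.3],[0,0,-0.88,0,0,0,0.3],[0,0,-0.92,0,0,0,0.3],[0,0,-0.95,0,0,0,0.3],[0,0,-0.95,0,0,0,0.3]]}}

```text
time_s: 5.95
tool_pos: [0.5542, -0.3126, 0.3009]
tool_rot: [-180.0, 0.0, 144.8]
force: [0.7, 0.8, -5.3]
grip_width: 0.0432
grasp_force: 30.0
```

Run:
```python
from h import *
s=env.get_obs();print(s['force'],s['wrist_torque'],s['grip_width'],s['tool_pos'],s['tool_rot'])
a=viewer.read_camera('scene');cv2.imwrite('pics/s2.png',a[:,:,::-1])
b=viewer.read_camera('top');cv2.imwrite('pics/t2.png',b[:,:,::-1])
w=viewer.read_camera('wrist');cv2.imwrite('pics/w2.png',w[:,:,::-1])
A=cv2.resize(a[100:300,200:400],(400,400));B=cv2.resize(w,(400,300))
C=cv2.resize(b[120:270,190:300],(293,400)) # cooker region
cv2.imwrite('pics/m2.png',np.hstack([A,np.vstack([B,np.zeros((100,400,3),np.uint8)])])[:,:,::-1])
go(.45,-.15,.30,200)
go(.582,.058,.30,229)
```

```text
[ 0.72786991  0.80136417 -5.31837071] [ 0.02890382 -0.18624589  0.02573774] 0.04320436028441003 [ 0.5542168  -0.31257952  0.30088286] [-1.79996987e+02  2.15609181e-02  1.44778248e+02]
go [0.892, 0.364, -0.001] [0.0, -0.001, -0.643]
go [0.953, 1.595, -0.001] [0.001, -0.001, -0.98]
```

View pics/m2.png

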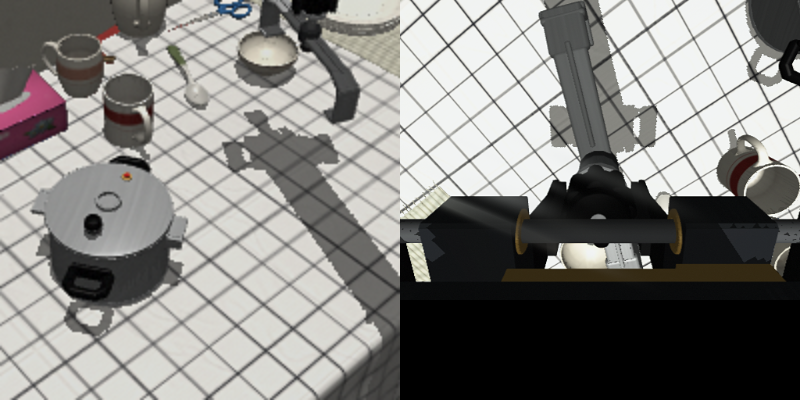

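The clamp hangs level in the grip, with the cooker clear of it. Next I refine the cooker's heading from the handles and lugs.

Run:
```python
from h import *
im=cv2.imread('pics/top0.png');g=cv2.cvtColor(im,cv2.COLOR_BGR2GRAY);t=cam('top')
yy,xx=np.mgrid[0:384,0:512]
f=192/np.tan(np.radians(t['fov_y'])/2)
def grid(z):
    d=np.stack([(xx-t['cx'])/f,-(yy-t['cy'])/f,-np.ones(xx.shape)],-1)@rot(t['orientation']).T
    return t['position']+d*((z-t['position'][2])/d[...,2])[...,None]
C=np.array([.582,.0575]);G=grid(.085);D=G[...,:2]-C;r=np.hypot(D[...,0],D[...,1])
m=(g<45)&(r>.098)&(r<.145);n,lab,st,ce=cv2.connectedComponentsWithStats(m.astype(np.uint8))
H=[]
for i in range(1,n):
    if st[i,4]>15:
        P=G[lab==i].mean(0)[:2];print(st[i,4],ce[i],P.round(4),np.degrees(np.arctan2(*(P-C)[::-1])).round(1),np.hypot(*(P-C)).round(3)); H.append(P)
big=cv2.resize(im[160:265,190:310],None,fx=5.5,fy=5.5,interpolation=cv2.INTER_CUBIC)
def pt(P): p=proj(t,P); return tuple(int(v) for v in ((p-[190,160]+.5)*5.5))
C=[.582,.0575]
for a,col in ((26,(0,0,255)),(34,(0,255,0))):
    u=np.array([np.cos(np.radians(a)),np.sin(np.radians(a))]);v=np.array([-u[1],u[0]])
    for sg in (1,-1):
        q=[pt([*(np.array(C)+sg*(u*x+v*y)),.106]) for x,y in((.091,-.02),(.112,-.02),(.112,.02),(.091,.02))]
        cv2.polylines(big,[np.array(q)],True,col,1)
        cv2.circle(big,pt([*(np.array(C)+sg*v*.0575),.14]),4,col,1)
for k in range(0,360,5):
    for rr,z in((.0915,.114),(.015,.136)): cv2.circle(big,pt([C[0]+rr*np.cos(np.radians(k)),C[1]+rr*np.sin(np.radians(k)),z]),1,(255,255,0),-1)
cv2.imwrite('pics/t0o.png',big)
```

```text
188 [282.57978723 186.30851064] [ 0.6507 -0.0397] -54.8 0.119
213 [213.57746479 236.22065728] [0.5142 0.1561] 124.5 0.12
```

View pics/t0o.png

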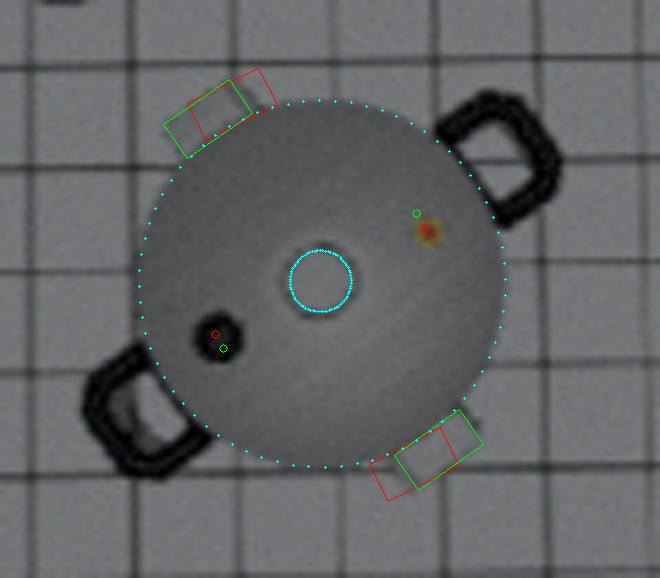

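The cup fits C = (0.582, 0.058) well. Handles and lugs give the cooker's x axis a heading of about 34.7°; the lid's weight and valve are turned a bit from that. I'll carry the clamp over in two legs.

Request:
{"method": "apply_moves", "body": {"moves": [[0.02,0.03,0,0,0,-0.02,0.3],[0.05,0.08,0,0,0,-0.05,0.3],[0.1,0.16,0,0,0,-0.1,0.3],[0.15,0.24,0,0,0,-0.15,0.3],[0.2,0.33,0,0,0,-0.2,0.3],[0.25,0.42,0,0,0,-0.25,0.3],[0.3,0.5,0,0,0,-0.3,0.3],[0.35,0.58,0,0,0,-0.35,0.3],[0.4,0.67,0,0,0,-0.4,0.3],[0.44,0.74,0,0,0,-0.45,0.3],[0.47,0.79,0,0,0,-0.48,0.3],[0.48,0.8,0,0,0,-0.5,0.3],[0.48,0.8,0,0,0,-0.5,0.3]]}}

```text
time_s: 7.4
tool_pos: [0.5679, -0.1261, 0.3006]
tool_rot: [-180.0, -0.0, -172.2]
force: [0.3, -0.8, -4.6]
grip_width: 0.0433
grasp_force: 30.0
```

Run:
```python
from h import *
go(.582,.0578,.30,233); print(env.get_obs()['qpos'])
```

```text
go [-0.195, 0.901, 0.002] [-0.0, -0.0, -0.526]
[ 46.77188961  12.4567704  -43.402503    84.88642797   8.58399316
  86.04487138 101.28675233]
```

Request:
{"method": "apply_moves", "body": {"moves": [[-0.01,0.03,0,0,0,-0.02,0.3],[-0.02,0.08,0,0,0,-0.05,0.3],[-0.04,0.17,0,0,0,-0.1,0.3],[-0.06,0.26,0,0,0,-0.15,0.3],[-0.08,0.35,0,0,0,-0.2,0.3],[-0.1,0.44,0,0,0,-0.25,0.3],[-0.12,0.53,0,0,0,-0.3,0.3],[-0.14,0.62,0,0,0,-0.35,0.3],[-0.16,0.71,0,0,0,-0.4,0.3],[-0.18,0.8,0,0,0,-0.45,0.3],[-0.19,0.86,0,0,0,-0.5,0.3],[-0.195,0.89,0,0,0,-0.525,0.3],[-0.195,0.9,0,0,0,-0.525,0.3],[-0.195,0.9,0,0,0,-0.525,0.3]]}}

```text
time_s: 8.8
tool_pos: [0.5824, 0.0567, 0.3005]
tool_rot: [-180.0, -0.0, -127.2]
force: [0.3, 0.2, -4.4]
grip_width: 0.0434
grasp_force: 30.0
```

Run:
```python
from h import *
s=env.get_obs();print(s['tool_pos'],s['tool_rot'],s['qpos'],s['force'],s['wrist_torque'])
ims={}
for n in ('scene','top','wrist'):
    ims[n]=viewer.read_camera(n);cv2.imwrite(f'pics/{n}3.png',ims[n][:,:,::-1])
    for t in ('clamp','lid_cup','hook','knob_grip'): print(n,t,[(round(b['conf'],2),np.round(b['location'],0).tolist()) for b in boxes_of(n,t)][:2])
A=cv2.resize(ims['scene'][110:270,170:330],(400,400));B=cv2.resize(ims['top'][120:270,180:330],(400,400))
W=cv2.resize(ims['wrist'][0:256],(400,200))
cv2.imwrite('pics/m3.png',np.vstack([np.hstack([A,B]),np.hstack([W,W*0])])[:,:,::-1])
```

```text
[0.58239459 0.05669811 0.30047779] [-1.79992848e+02 -2.63682045e-02 -1.27199081e+02] [ 36.67769112  15.48470245 -54.48545027  84.15980733  12.5926379
  86.79416885 125.28111468] [ 0.33153819  0.226093   -4.3741385 ] [ 0.13688418 -0.12155415  0.00153346]
scene clamp [(0.57, [257.0, 171.0])]
scene lid_cup [(0.87, [253.0, 202.0]), (0.71, [272.0, 153.0])]
scene hook [(0.84, [255.0, 168.0]), (0.47, [271.0, 155.0])]
scene knob_grip []
top clamp [(0.59, [285.0, 224.0])]
top lid_cup [(0.63, [277.0, 207.0])]
top hook [(0.78, [285.0, 226.0])]
top knob_grip []
wrist clamp [(0.84, [238.0, 176.0]), (0.59, [255.0, 252.0])]
wrist lid_cup [(0.98, [278.0, 157.0])]
wrist hook [(0.74, [241.0, 175.0])]
wrist knob_grip [(0.67, [252.0, 252.0]), (0.45, [216.0, 332.0])]
```

View pics/m3.png

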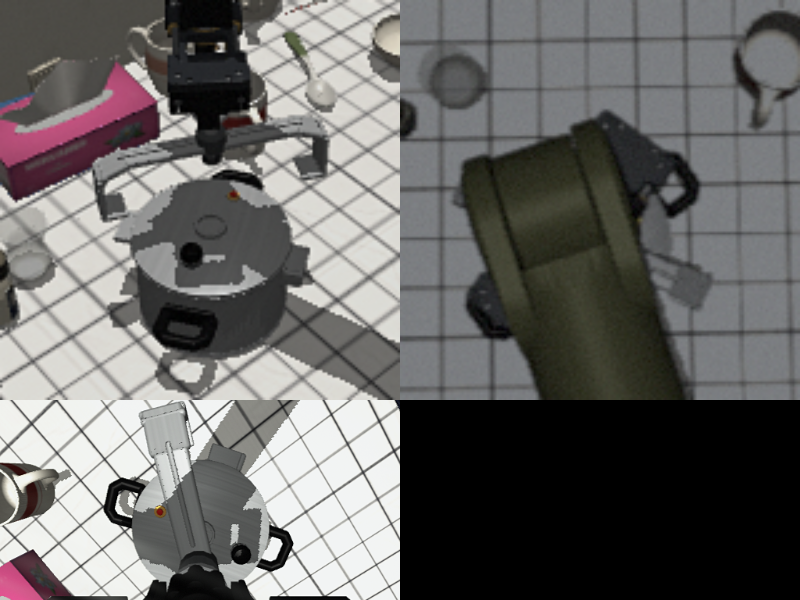

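The wrist view now shows the cup just right of the bar, the lug above it, and the bar's end at the top. I'll overlay the expected geometry to check it.

Run:
```python
from h import *
c=cam('wrist');s=env.get_obs();T=s['tool_pos'];im=cv2.imread('pics/wrist3.png')[0:300,110:400]
k=2;big=cv2.resize(im,None,fx=k,fy=k,interpolation=cv2.INTER_CUBIC)
def pt(P): p=proj(c,P); return tuple(int(v) for v in ((p-[110,0]+.5)*k))
def rect(C,a,x0,x1,w,z,col):
    u=np.array([np.cos(np.radians(a)),np.sin(np.radians(a))]);v=np.array([-u[1],u[0]])
    cv2.polylines(big,[np.array([pt([*(C+u*x+v*y),z]) for x,y in((x0,-w),(x1,-w),(x1,w),(x0,w))])],True,col,1)
C=np.array([.582,.0578])
for sg in(-1,1): rect(C,34.7+90-90*sg,.091,.112,.02,.106,(0,200,0))
rect(T[:2],66+180,.02,.1265,.013,T[2]-.1109+.074,(0,0,255))
for q in range(0,360,5):
    for rr,z in((.0915,.114),(.015,.136)): cv2.circle(big,pt([C[0]+rr*np.cos(np.radians(q)),C[1]+rr*np.sin(np.radians(q)),z]),1,(255,0,255),-1)
cv2.imwrite('pics/w3o.png',big)
```

```text
(no output)
```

View pics/w3o.png

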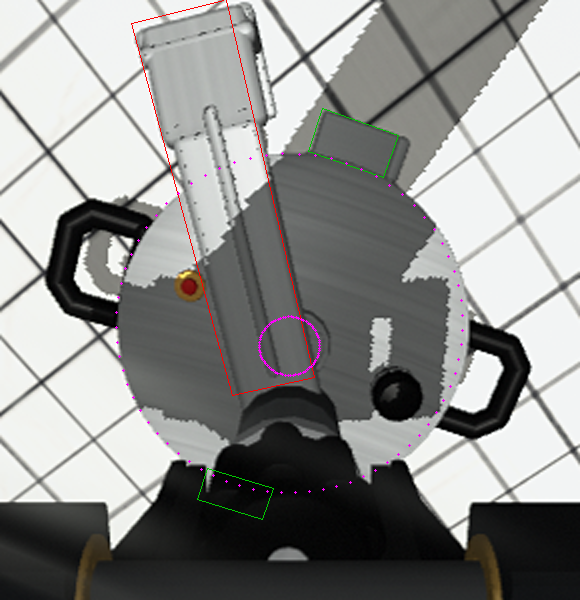

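The overlay agrees to about 2 mm everywhere: bar at about 66°, lug and lid edges on their lines. The hook is about 31° anticlockwise of the lug.

Run:
```python
from h import *
go(.582,.058,.212,233)
```

```text
go [-0.002, 0.004, 0.443] [-0.0, -0.0, -0.002]
```

Request:
{"method": "apply_moves", "body": {"moves": [[-0.002,0.004,0.05,0,0,0,0.3],[-0.002,0.004,0.13,0,0,0,0.3],[-0.002,0.004,0.22,0,0,0,0.3],[-0.002,0.004,0.3,0,0,0,0.3],[-0.002,0.004,0.36,0,0,0,0.3],[-0.002,0.004,0.4,0,0,0,0.3],[-0.002,0.004,0.42,0,0,0,0.3],[-0.002,0.004,0.44,0,0,0,0.3],[-0.002,0.004,0.44,0,0,0,0.3]]}}

```text
time_s: 10.45
tool_pos: [0.5821, 0.0579, 0.2125]
tool_rot: [-180.0, 0.0, -127.1]
force: [-0.2, 0.0, -6.1]
grip_width: 0.0432
grasp_force: 30.0
```

Request:
{"method": "apply_moves", "body": {"moves": [[0,0,0.01,0,0,0,0.3],[0,0,0.02,0,0,0,0.3],[0,0,0.02,0,0,0,0.3]]}}

```text
time_s: 10.75
tool_pos: [0.582, 0.0579, 0.2085]
tool_rot: [-180.0, -0.0, -127.1]
force: [0.7, 0.4, -5.0]
grip_width: 0.0433
grasp_force: 30.0
```

Request:
{"method": "apply_moves", "body": {"moves": [[0,0,0.01,0,0,0,0.3],[0,0,0.02,0,0,0,0.3],[0,0,0.02,0,0,0,0.3]]}}

```text
time_s: 11.05
tool_pos: [0.5818, 0.0578, 0.2041]
tool_rot: [180.0, -0.0, -127.1]
force: [-0.1, 0.0, -4.8]
grip_width: 0.0434
grasp_force: 30.0
```

Request:
{"method": "apply_moves", "body": {"moves": [[0,0,0.01,0,0,0,0.3],[0,0,0.01,0,0,0,0.3]]}}

```text
time_s: 11.25
tool_pos: [0.5819, 0.0578, 0.2022]
tool_rot: [180.0, -0.0, -127.1]
force: [-0.5, 0.5, -5.1]
grip_width: 0.0435
grasp_force: 30.0
```

Request:
{"method": "apply_moves", "body": {"moves": [[0,0,0.01,0,0,0,0.3],[0,0,0.01,0,0,0,0.3]]}}

```text
time_s: 11.45
tool_pos: [0.5819, 0.0578, 0.2002]
tool_rot: [180.0, -0.0, -127.1]
force: [0.3, -0.2, -4.2]
grip_width: 0.0436
grasp_force: 30.0
```

Request:
{"method": "apply_moves", "body": {"moves": [[0,0,0.01,0,0,0,0.3],[0,0,0.01,0,0,0,0.3]]}}

```text
time_s: 11.65
tool_pos: [0.5819, 0.0578, 0.1982]
tool_rot: [180.0, -0.0, -127.1]
force: [0.5, -0.0, -4.7]
grip_width: 0.0438
grasp_force: 30.0
```

Request:
{"method": "apply_moves", "body": {"moves": [[0,0,0.01,0,0,0,0.3],[0,0,0.01,0,0,0,0.3]]}}

```text
time_s: 11.85
tool_pos: [0.5822, 0.058, 0.1968]
tool_rot: [-180.0, 0.0, -127.1]
force: [-0.3, 0.1, -4.2]
grip_width: 0.0433
grasp_force: 30.0
```

Request:
{"method": "apply_moves", "body": {"moves": [[0,0,0.005,0,0,0,0.3],[0,0,0.005,0,0,0,0.3]]}}

```text
time_s: 12.05
tool_pos: [0.5824, 0.0582, 0.1965]
tool_rot: [-179.9, 0.0, -127.1]
force: [-2.2, -0.2, 0.8]
grip_width: 0.0432
grasp_force: 30.0
```

The foot met something at TCP z ≈ 0.1967, so the clamp stands at about 0.086 m. That fits the cup floor. I hold briefly for step 1, then swing.

Request:
{"method": "apply_moves", "body": {"moves": [[0,0,0,0,0,0,0.3],[0,0,0,0,0,0,0.3],[0,0,0,0,0,0.02,0.3],[0,0,0,0,0,0.04,0.3],[0,0,0,0,0,0.06,0.3],[0,0,0,0,0,0.08,0.3],[0,0,0,0,0,0.1,0.3],[0,0,0,0,0,0.12,0.3],[0,0,0,0,0,0.14,0.3],[0,0,0,0,0,0.16,0.3],[0,0,0,0,0,0.18,0.3],[0,0,0,0,0,0.2,0.3],[0,0,0,0,0,0.22,0.3],[0,0,0,0,0,0.24,0.3]]}}

```text
time_s: 13.45
tool_pos: [0.5829, 0.0575, 0.1962]
tool_rot: [-179.9, 0.1, -147.9]
force: [0.3, -0.7, 5.5]
grip_width: 0.0432
grasp_force: 30.0
```

Run:
```python
from h import *
s=env.get_obs();print(s['force'].round(2),s['wrist_torque'].round(3),s['tool_pos'],s['tool_rot'],s['qpos'][6])
ims={}
for n in ('scene','wrist'):
    ims[n]=viewer.read_camera(n);cv2.imwrite(f'pics/{n}4.png',ims[n][:,:,::-1])
A=cv2.resize(ims['scene'][130:270,180:320],(500,500));W=cv2.resize(ims['wrist'][0:256,150:350],(300,384))
cv2.imwrite('pics/m4.png',np.hstack([A,np.vstack([W,np.zeros((116,300,3),np.uint8)])])[:,:,::-1])
```

```text
[ 0.29 -0.73  5.47] [-0.064 -0.23   0.065] [0.58293667 0.05748179 0.19619029] [-1.79901702e+02  8.71892413e-02 -1.47929306e+02] 103.44098090583624
```

View pics/m4.png

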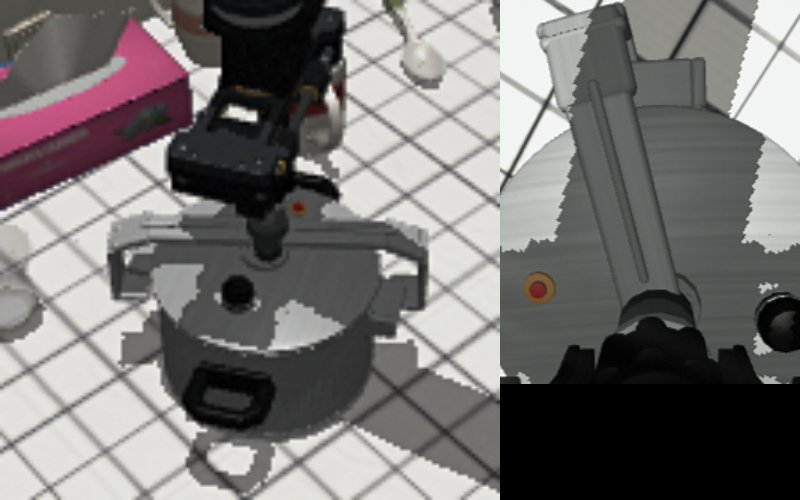

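The clamp's foot sits in the cup ring and its hook is beside the lug, partly swung. I'll continue the swing.

Request:
{"method": "apply_moves", "body": {"moves": [[0,0,-0.003,0,0,0.02,0.3],[0,0,-0.003,0,0,0.04,0.3],[0,0,-0.003,0,0,0.06,0.3],[0,0,-0.003,0,0,0.08,0.3],[0,0,-0.003,0,0,0.1,0.3],[0,0,-0.003,0,0,0.12,0.3],[0,0,-0.003,0,0,0.14,0.3],[0,0,-0.003,0,0,0.16,0.3],[0,0,-0.003,0,0,0.18,0.3],[0,0,-0.003,0,0,0.18,0.3]]}}

```text
time_s: 14.55
tool_pos: [0.5822, 0.0574, 0.1962]
tool_rot: [-179.9, 0.0, -163.3]
force: [2.4, -3.2, 3.8]
grip_width: 0.0431
grasp_force: 30.0
```

```bash
cat >> h.py <<'E'
def st():
    s=env.get_obs();print('F',s['force'].round(2),'M',s['wrist_torque'].round(3),s['tool_pos'].round(4),'yaw',round(s['tool_rot'][2],2),'j7',round(s['qpos'][6],1),s['effort'].round(2),s['time_s'])
E
python3 - <<'E'
from h import *
st()
im=viewer.read_camera('wrist');cv2.imwrite('pics/w5.png',im[:,:,::-1])
for i in range(4): viewer.read_camera('wrist');st()
c=cam('wrist');T=env.get_obs()['tool_pos']
W=cv2.resize(im[0:256,130:370],None,fx=2,fy=2)
cv2.imwrite('pics/m5.png',W[:,:,::-1])
E
```

```text
F [ 2.35 -3.17  3.79] M [-0.831 -0.68   0.139] [0.5822 0.0574 0.1962] yaw -163.3 j7 88.8 [ -1.85 -34.77  -7.95 -27.02  -1.53   0.46  -0.35] 14.55
F [ 1.73 -3.4   4.13] M [-0.944 -0.707  0.203] [0.5822 0.0574 0.1962] yaw -163.24 j7 88.9 [ -2.01 -34.7   -8.12 -26.93  -1.62   0.45  -0.17] 14.65
F [ 1.7  -2.89  4.34] M [-0.948 -0.738  0.05 ] [0.5822 0.0575 0.1962] yaw -163.23 j7 88.9 [ -2.07 -34.66  -8.19 -26.89  -1.67   0.45  -0.15] 14.7
F [ 2.16 -4.12  5.22] M [-1.009 -0.709  0.143] [0.5822 0.0574 0.1962] yaw -163.23 j7 88.9 [ -2.13 -34.63  -8.26 -26.86  -1.72   0.45  -0.14] 14.75
F [ 1.45 -3.57  5.39] M [-0.709 -0.594  0.087] [0.5822 0.0575 0.1962] yaw -163.24 j7 88.9 [ -2.04 -34.76  -8.11 -26.88  -1.45   0.43  -0.14] 14.8
```

View pics/m5.png

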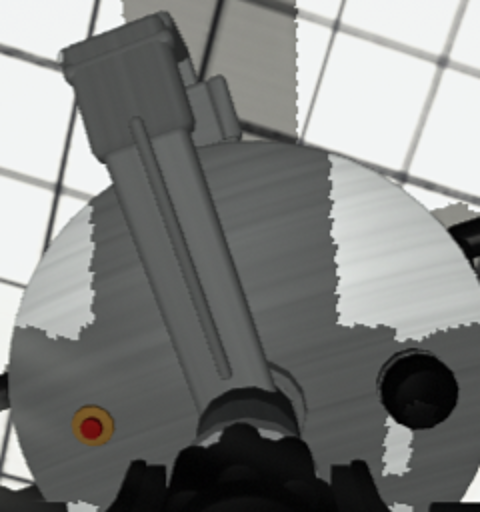

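Run:
```python
from h import *
c=cam('wrist')
f=lambda x,y:(130+x/2-.25,y/2-.25)
P,Q=atz(c,f(137,122),.16),atz(c,f(226,376),.16);d=P-Q
print('bar',np.degrees(np.arctan2(d[1],d[0]))%180,P,Q,'dist of axis from TCP',np.cross(d[:2]/np.linalg.norm(d[:2]),np.array([.5822,.0575])-Q[:2]))
# edges
for a,b in (((185,115),(275,395)),((105,160),(198,405))):
    A,B=atz(c,f(*a),.16),atz(c,f(*b),.16);d=A-B;print('edge',np.degrees(np.arctan2(d[1],d[0]))%180, np.cross(d[:2]/np.linalg.norm(d[:2]),np.array([.5822,.0575])-B[:2]))
# where lug corner (right end, outer) shows: z=.106
for p in ((222,77),(240,137)): 
    L=atz(c,f(*p),.106)[:2]-np.array([.582,.0578]);print('lug pt',np.degrees(np.arctan2(L[1],L[0]))%180,np.hypot(*L))
w=cv2.imread('pics/wrist4.png');c4=None
```

```text
bar 34.85453455611122 [0.49913577 0.00090478 0.16      ] [0.56201343 0.04469471 0.16      ] dist of axis from TCP 0.0010284243092873579
edge 34.403899874060926 0.01339317496957694
edge 35.40332707761027 -0.010095378396079172
lug pt 21.33609131167978 0.11405076236024539
lug pt 18.567602531893442 0.09439600608146131<stdin>:5: DeprecationWarning: Arrays of 2-dimensional vectors are deprecated. Use arrays of 3-dimensional vectors instead. (deprecated in NumPy 2.0)
<stdin>:8: DeprecationWarning: Arrays of 2-dimensional vectors are deprecated. Use arrays of 3-dimensional vectors instead. (deprecated in NumPy 2.0)
```

The bar lies at 34.9°, along the cooker's x axis (34.7°), so it is against the stops. The knob is already wound up by about 0.09 rad. Now I tighten.

Request:
{"method": "apply_moves", "body": {"moves": [[0,0,0,0,0,0.02,0.3],[0,0,0,0,0,0.04,0.3],[0,0,0,0,0,0.06,0.3],[0,0,0,0,0,0.08,0.3],[0,0,0,0,0,0.1,0.3],[0,0,0,0,0,0.12,0.3],[0,0,0,0,0,0.14,0.3],[0,0,0,0,0,0.16,0.3],[0,0,0,0,0,0.18,0.3],[0,0,0,0,0,0.2,0.3],[0,0,0,0,0,0.22,0.3],[0,0,0,0,0,0.24,0.3],[0,0,0,0,0,0.26,0.3],[0,0,0,0,0,0.28,0.3],[0,0,0,0,0,0.3,0.3],[0,0,0,0,0,0.32,0.3]]}}

```text
time_s: 16.4
tool_pos: [0.5818, 0.0574, 0.1961]
tool_rot: [-179.9, -0.0, 169.1]
force: [1.1, -3.7, 5.4]
grip_width: 0.0432
grasp_force: 30.0
```

Run:
```python
from h import *
st()
for i in range(3): viewer.read_camera('wrist');st()
```

```text
F [ 1.11 -3.69  5.39] M [-0.994 -0.359  0.217] [0.5818 0.0574 0.1961] yaw 169.11 j7 62.3 [-1.830e+00 -3.496e+01 -7.460e+00 -2.728e+01 -1.630e+00 -1.000e-02
  5.000e-02] 16.4
F [ 0.4  -3.66  5.19] M [-1.005 -0.355  0.254] [0.5818 0.0574 0.1961] yaw 169.04 j7 62.3 [-2.040e+00 -3.504e+01 -7.330e+00 -2.728e+01 -1.610e+00  1.000e-02
 -2.800e-01] 16.45
F [ 1.57 -3.79  5.37] M [-0.999 -0.345  0.196] [0.5818 0.0574 0.1961] yaw 169.15 j7 62.4 [ -2.   -35.04  -7.28 -27.28  -1.63   0.    -0.41] 16.5
F [ 1.03 -3.55  4.49] M [-1.069 -0.31   0.236] [0.5818 0.0574 0.1961] yaw 169.18 j7 62.4 [ -2.   -35.03  -7.3  -27.27  -1.63   0.    -0.29] 16.55
```

Request:
{"method": "apply_moves", "body": {"moves": [[0,0,0,0,0,0.02,0.3],[0,0,0,0,0,0.04,0.3],[0,0,0,0,0,0.06,0.3],[0,0,0,0,0,0.08,0.3],[0,0,0,0,0,0.1,0.3],[0,0,0,0,0,0.12,0.3],[0,0,0,0,0,0.14,0.3],[0,0,0,0,0,0.16,0.3],[0,0,0,0,0,0.18,0.3],[0,0,0,0,0,0.2,0.3],[0,0,0,0,0,0.22,0.3],[0,0,0,0,0,0.24,0.3],[0,0,0,0,0,0.26,0.3],[0,0,0,0,0,0.28,0.3],[0,0,0,0,0,0.3,0.3],[0,0,0,0,0,0.32,0.3]]}}

```text
time_s: 18.15
tool_pos: [0.5812, 0.0568, 0.196]
tool_rot: [-179.8, -0.0, 141.6]
force: [-1.3, -5.1, 6.0]
grip_width: 0.0432
grasp_force: 30.0
```

Run:
```python
from h import *
st()
for i in range(3): viewer.read_camera('wrist');st()
```

```text
F [-1.3  -5.09  6.  ] M [-1.284  0.096  0.276] [0.5812 0.0568 0.196 ] yaw 141.59 j7 35.8 [ -2.34 -35.12  -7.23 -27.77  -1.84  -0.76   0.06] 18.15
F [-1.29 -4.97  5.77] M [-1.327  0.142  0.243] [0.5812 0.0568 0.196 ] yaw 141.51 j7 35.7 [ -2.53 -35.18  -7.11 -27.77  -1.83  -0.74  -0.28] 18.2
F [-0.41 -5.18  6.2 ] M [-1.257  0.142  0.231] [0.5812 0.0568 0.196 ] yaw 141.62 j7 35.8 [ -2.5  -35.19  -7.07 -27.76  -1.84  -0.74  -0.41] 18.25
F [-0.47 -4.68  7.34] M [-1.262  0.094  0.2  ] [0.5812 0.0568 0.196 ] yaw 141.65 j7 35.9 [ -2.5  -35.18  -7.09 -27.75  -1.84  -0.74  -0.29] 18.3
```

Request:
{"method": "apply_moves", "body": {"moves": [[-0.001,-0.001,0,0,0,0.02,0.3],[-0.002,-0.002,0,0,0,0.04,0.3],[-0.003,-0.003,0,0,0,0.06,0.3],[-0.003,-0.004,0,0,0,0.08,0.3],[-0.003,-0.004,0,0,0,0.1,0.3],[-0.003,-0.004,0,0,0,0.12,0.3],[-0.003,-0.004,0,0,0,0.14,0.3],[-0.003,-0.004,0,0,0,0.16,0.3],[-0.003,-0.004,0,0,0,0.18,0.3],[-0.003,-0.004,0,0,0,0.2,0.3],[-0.003,-0.004,0,0,0,0.22,0.3],[-0.003,-0.004,0,0,0,0.24,0.3]]}}

```text
time_s: 19.5
tool_pos: [0.5806, 0.0564, 0.196]
tool_rot: [-179.8, -0.0, 121.0]
force: [-1.6, -4.1, 6.6]
grip_width: 0.0432
grasp_force: 30.0
```

Run:
```python
from h import *
st()
for i in range(3): viewer.read_camera('wrist');st()
```

```text
F [-1.63 -4.09  6.63] M [-1.104  0.423  0.256] [0.5806 0.0564 0.196 ] yaw 120.98 j7 15.9 [ -1.82 -35.33  -6.22 -28.14  -1.41  -1.13   0.06] 19.5
F [-0.72 -3.26  6.94] M [-1.075  0.437  0.225] [0.5807 0.0564 0.196 ] yaw 120.91 j7 15.9 [ -2.02 -35.38  -6.12 -28.13  -1.42  -1.11  -0.28] 19.55
F [-0.83 -3.77  7.5 ] M [-1.051  0.436  0.253] [0.5806 0.0564 0.1959] yaw 121.02 j7 16.0 [ -1.99 -35.4   -6.09 -28.14  -1.43  -1.11  -0.41] 19.6
F [-1.19 -4.1   6.98] M [-1.047  0.443  0.258] [0.5806 0.0564 0.196 ] yaw 121.05 j7 16.0 [ -1.99 -35.39  -6.1  -28.13  -1.43  -1.11  -0.28] 19.65
```

Request:
{"method": "apply_moves", "body": {"moves": [[-0.001,-0.001,0,0,0,0.02,0.3],[-0.002,-0.002,0,0,0,0.04,0.3],[-0.002,-0.003,0,0,0,0.06,0.3],[-0.002,-0.003,0,0,0,0.08,0.3],[-0.002,-0.003,0,0,0,0.1,0.3],[-0.002,-0.003,0,0,0,0.12,0.3],[-0.002,-0.003,0,0,0,0.14,0.3],[-0.002,-0.003,0,0,0,0.16,0.3]]}}

```text
time_s: 20.45
tool_pos: [0.5802, 0.0562, 0.1959]
tool_rot: [-179.8, -0.0, 107.3]
force: [-1.7, -3.0, 7.0]
grip_width: 0.0431
grasp_force: 30.0
```

Run:
```python
from h import *
st()
for i in range(3): viewer.read_camera('wrist');st()
```

```text
F [-1.74 -2.97  6.99] M [-0.89   0.553  0.255] [0.5802 0.0562 0.1959] yaw 107.25 j7 2.7 [ -1.41 -35.6   -5.53 -28.31  -1.12  -1.15   0.06] 20.45
F [-1.13 -2.15  7.24] M [-0.845  0.48   0.241] [0.5802 0.0562 0.196 ] yaw 107.18 j7 2.6 [ -1.64 -35.64  -5.46 -28.28  -1.14  -1.13  -0.28] 20.5
F [-2.22 -3.32  7.01] M [-0.838  0.533  0.238] [0.5802 0.0562 0.1959] yaw 107.28 j7 2.7 [ -1.6  -35.64  -5.41 -28.27  -1.14  -1.13  -0.41] 20.55
F [-1.3  -2.72  6.67] M [-0.889  0.495  0.333] [0.5802 0.0563 0.1959] yaw 107.32 j7 2.7 [ -1.59 -35.63  -5.43 -28.27  -1.14  -1.13  -0.28] 20.6
```

Request:
{"method": "apply_moves", "body": {"moves": [[-0.001,-0.001,0,0,0,0.02,0.3],[-0.002,-0.002,0,0,0,0.04,0.3],[-0.002,-0.003,0,0,0,0.06,0.3],[-0.002,-0.003,0,0,0,0.08,0.3],[-0.002,-0.003,0,0,0,0.1,0.3],[-0.002,-0.003,0,0,0,0.12,0.3],[-0.002,-0.003,0,0,0,0.14,0.3],[-0.002,-0.003,0,0,0,0.16,0.3]]}}

```text
time_s: 21.4
tool_pos: [0.5797, 0.0559, 0.1958]
tool_rot: [-179.8, -0.0, 93.5]
force: [-2.1, -3.4, 5.6]
grip_width: 0.0433
grasp_force: 30.0
```

Run:
```python
from h import *
st()
for i in range(3): viewer.read_camera('wrist');st()
```

```text
F [-2.11 -3.44  5.56] M [-0.759  0.541  0.249] [0.5797 0.0559 0.1958] yaw 93.51 j7 -10.7 [ -1.25 -35.9   -5.11 -28.49  -0.98  -1.1    0.06] 21.4
F [-2.21 -2.61  6.97] M [-0.725  0.464  0.247] [0.5797 0.0559 0.1959] yaw 93.43 j7 -10.7 [ -1.48 -35.93  -5.04 -28.47  -1.    -1.08  -0.29] 21.45
F [-1.81 -2.37  7.13] M [-0.732  0.485  0.3  ] [0.5797 0.0559 0.1959] yaw 93.54 j7 -10.6 [ -1.43 -35.93  -4.99 -28.46  -1.    -1.07  -0.42] 21.5
F [-2.02 -4.37  6.28] M [-0.712  0.5    0.275] [0.5797 0.0559 0.1959] yaw 93.57 j7 -10.6 [ -1.43 -35.93  -5.   -28.46  -1.    -1.07  -0.29] 21.55
```

Request:
{"method": "apply_moves", "body": {"moves": [[-0.001,-0.001,0,0,0,0.02,0.3],[-0.002,-0.002,0,0,0,0.04,0.3],[-0.003,-0.002,0,0,0,0.06,0.3],[-0.003,-0.002,0,0,0,0.08,0.3],[-0.003,-0.002,0,0,0,0.1,0.3],[-0.003,-0.002,0,0,0,0.12,0.3],[-0.003,-0.002,0,0,0,0.14,0.3],[-0.003,-0.002,0,0,0,0.16,0.3]]}}

```text
time_s: 22.35
tool_pos: [0.5792, 0.0557, 0.1954]
tool_rot: [-179.8, 0.0, 79.8]
force: [-2.8, -1.4, 5.3]
grip_width: 0.0433
grasp_force: 30.0
```

Run:
```python
from h import *
st()
im=viewer.read_camera('wrist');cv2.imwrite('pics/w6.png',im[:,:,::-1]);st()
im=viewer.read_camera('scene');cv2.imwrite('pics/s6.png',im[:,:,::-1]);st()
```

```text
F [-2.85 -1.45  5.3 ] M [-0.503  0.734  0.267] [0.5792 0.0557 0.1954] yaw 79.78 j7 -24.0 [-5.500e-01 -3.728e+01 -4.290e+00 -2.990e+01 -5.500e-01 -1.270e+00
  1.000e-02] 22.35
F [-3.59 -1.08  4.89] M [-0.37   0.826  0.36 ] [0.5793 0.0557 0.1954] yaw 79.72 j7 -24.0 [ -0.65 -37.35  -4.13 -30.13  -0.46  -1.44  -0.3 ] 22.4
F [-3.61 -1.16  4.41] M [-0.424  0.938  0.273] [0.5793 0.0557 0.1954] yaw 79.86 j7 -23.9 [ -0.52 -37.42  -3.96 -30.4   -0.38  -1.63  -0.5 ] 22.45
```

Request:
{"method": "apply_moves", "body": {"moves": [[0,-0.001,0.001,0,0,0.02,0.3],[0,-0.002,0.001,0,0,0.04,0.3],[0,-0.003,0.002,0,0,0.06,0.3],[0,-0.003,0.003,0,0,0.08,0.3],[0,-0.003,0.003,0,0,0.1,0.3],[0,-0.003,0.004,0,0,0.12,0.3]]}}

```text
time_s: 23.05
tool_pos: [0.579, 0.0558, 0.1949]
tool_rot: [-179.8, 0.0, 69.5]
force: [-5.5, -0.7, 5.9]
grip_width: 0.0427
grasp_force: 30.0
```

```bash
cat >> h.py <<'E'
def avg(n=5):
    M=[];F=[]
    for i in range(n):
        viewer.read_camera('wrist');s=env.get_obs();M.append(s['wrist_torque']);F.append(s['force'])
    st();print('avg F',np.mean(F,0).round(2),'M',np.mean(M,0).round(3),'Mz',np.array(M)[:,2].round(2))
E
python3 -c "from h import *;avg()"
```

```text
F [-6.12 -2.06  5.23] M [-0.18   1.515  0.285] [0.579  0.0558 0.1949] yaw 69.54 j7 -34.0 [  0.06 -37.46  -3.19 -31.2    0.11  -2.35  -0.33] 23.3
avg F [-5.86 -1.44  5.19] M [-0.177  1.495  0.312] Mz [0.28 0.31 0.32 0.36 0.28]
```

Request:
{"method": "apply_moves", "body": {"moves": [[0,-0.002,0.001,0,0,0.02,0.3],[-0.001,-0.003,0.001,0,0,0.04,0.3],[-0.002,-0.004,0.002,0,0,0.06,0.3],[-0.002,-0.005,0.003,0,0,0.08,0.3],[-0.002,-0.006,0.003,0,0,0.1,0.3],[-0.002,-0.006,0.004,0,0,0.12,0.3]]}}

```text
time_s: 23.9
tool_pos: [0.5786, 0.0559, 0.1945]
tool_rot: [-179.9, -0.0, 59.2]
force: [-5.1, 0.4, 6.1]
grip_width: 0.0434
grasp_force: 30.0
```

```bash
python3 -c "from h import *;avg()"
```

```text
F [-4.7  -0.17  5.05] M [0.135 1.392 0.368] [0.5786 0.056  0.1945] yaw 59.23 j7 -44.0 [  0.64 -37.45  -2.41 -30.92   0.44  -2.11  -0.37] 24.15
avg F [-5.14  0.24  4.89] M [0.121 1.411 0.353] Mz [0.32 0.34 0.38 0.35 0.37]
```

Request:
{"method": "apply_moves", "body": {"moves": [[0,-0.002,0.001,0,0,0.02,0.3],[-0.001,-0.003,0.001,0,0,0.04,0.3],[-0.002,-0.004,0.002,0,0,0.06,0.3],[-0.002,-0.004,0.003,0,0,0.08,0.3]]}}

```text
time_s: 24.55
tool_pos: [0.5782, 0.056, 0.1941]
tool_rot: [-180.0, -0.1, 52.3]
force: [-4.0, 0.4, 5.4]
grip_width: 0.0432
grasp_force: 30.0
```

```bash
python3 -c "from h import *;avg()"
```

```text
F [-4.06  0.98  5.85] M [0.184 1.185 0.371] [0.5782 0.056  0.1941] yaw 52.35 j7 -50.8 [  0.86 -37.27  -2.06 -30.32   0.51  -1.74  -0.39] 24.8
avg F [-4.53  0.29  5.56] M [0.238 1.201 0.376] Mz [0.37 0.37 0.4  0.36 0.37]
```

Request:
{"method": "apply_moves", "body": {"moves": [[0,-0.001,0.001,0,0,0.02,0.3],[-0.001,-0.002,0.001,0,0,0.04,0.3],[-0.001,-0.003,0.002,0,0,0.06,0.3],[-0.001,-0.003,0.002,0,0,0.08,0.3]]}}

```text
time_s: 25.2
tool_pos: [0.578, 0.0562, 0.1939]
tool_rot: [180.0, -0.1, 45.4]
force: [-3.1, 0.6, 5.6]
grip_width: 0.0436
grasp_force: 30.0
```

```bash
python3 -c "from h import *;avg()"
```

```text
F [-3.71  0.33  5.49] M [0.256 1.029 0.39 ] [0.578  0.0563 0.1939] yaw 45.48 j7 -57.5 [  0.86 -37.2   -1.95 -29.97   0.46  -1.51  -0.4 ] 25.45
avg F [-3.95  0.47  5.47] M [0.229 1.03  0.401] Mz [0.43 0.41 0.38 0.4  0.39]
```

Request:
{"method": "apply_moves", "body": {"moves": [[0,-0.001,0,0,0,0.02,0.3],[-0.001,-0.002,0.001,0,0,0.04,0.3],[-0.001,-0.002,0.001,0,0,0.06,0.3],[-0.001,-0.002,0.001,0,0,0.08,0.3]]}}

```text
time_s: 25.85
tool_pos: [0.5778, 0.0565, 0.1939]
tool_rot: [180.0, -0.1, 38.5]
force: [-3.6, 0.4, 6.0]
grip_width: 0.043
grasp_force: 30.0
```

```bash
python3 -c "from h import *;avg()"
```

```text
F [-3.83  0.16  5.47] M [0.261 0.967 0.436] [0.5778 0.0565 0.1939] yaw 38.61 j7 -64.2 [  0.91 -37.07  -1.79 -29.67   0.47  -1.37  -0.4 ] 26.1
avg F [-3.72  0.36  5.84] M [0.275 0.948 0.4  ] Mz [0.37 0.41 0.39 0.4  0.44]
```

The torque is flat at 0.40 N m and the knob has stopped sinking, so the ratchet is slipping, from a yaw of about 45°. I turn a little further.

Request:
{"method": "apply_moves", "body": {"moves": [[0,-0.001,0,0,0,0.02,0.3],[-0.001,-0.002,0,0,0,0.04,0.3],[-0.001,-0.002,0,0,0,0.06,0.3],[-0.001,-0.002,0,0,0,0.08,0.3],[-0.001,-0.002,0,0,0,0.1,0.3],[-0.001,-0.002,0,0,0,0.12,0.3]]}}

```text
time_s: 26.7
tool_pos: [0.5776, 0.0568, 0.1939]
tool_rot: [180.0, -0.2, 28.2]
force: [-3.1, 0.9, 5.9]
grip_width: 0.0433
grasp_force: 30.0
```

```bash
python3 -c "from h import *;avg(4)"
```

```text
F [-2.36  1.23  5.5 ] M [0.278 0.876 0.416] [0.5775 0.0568 0.1939] yaw 28.29 j7 -74.4 [  1.02 -37.31  -1.54 -29.6    0.52  -1.17  -0.41] 26.9
avg F [-3.03  0.83  5.21] M [0.298 0.814 0.415] Mz [0.4  0.39 0.46 0.42]
```

Request:
{"method": "apply_moves", "body": {"moves": [[0,0,-0.002,0,0,0.12,0.45],[0,0,-0.002,0,0,0,0.6]]}}

```text
time_s: 27.1
tool_pos: [0.578, 0.0563, 0.1937]
tool_rot: [180.0, -0.2, 28.0]
force: [0.7, -0.0, 0.1]
grip_width: 0.0464
grasp_force: 0.0
```

I mistakenly left a 0.12 turn in that first row. At worst it added 0.15 rad of slip, still well under the limit. I'll open fully, lift clear and check.

Request:
{"method": "apply_moves", "body": {"moves": [[0,0,0,0,0,0,0.8],[0,0,0,0,0,0,1],[0,0,0,0,0,0,1],[0,0,0,0,0,0,1],[0,0,-0.05,0,0,0,1],[0,0,-0.15,0,0,0,1],[0,0,-0.3,0,0,0,1],[0,0,-0.45,0,0,0,1],[0,0,-0.6,0,0,0,1],[0,0,-0.65,0,0,0,1],[0,0,-0.65,0,0,0,1]]}}

```text
time_s: 28.2
tool_pos: [0.5776, 0.0561, 0.3258]
tool_rot: [179.9, -0.2, 28.3]
force: [1.4, -0.1, -0.4]
grip_width: 0.0872
grasp_force: 0.0
```

Run:
```python
from h import *
st()
im=viewer.read_camera('wrist');cv2.imwrite('pics/w7.png',im[:,:,::-1])
sc=viewer.read_camera('scene');cv2.imwrite('pics/s7.png',sc[:,:,::-1])
for t in ('knob_grip','collar_mark','clamp'): print(t,[(round(b['conf'],2),np.round(b['location'],0).tolist()) for b in boxes_of('wrist',t)][:2])
p=proj(cam('wrist'),[.582,.058,.225]);print(p)
x,y=[int(v) for v in p]; x0,y0=max(0,x-50),max(0,y-50)
A=cv2.resize(im[y0:y0+100,x0:x0+100],(400,400),interpolation=cv2.INTER_CUBIC);B=cv2.resize(im[:,64:448],(400,400))
cv2.imwrite('pics/m7.png',np.hstack([A,B])[:,:,::-1]);print(x0,y0)
```

```text
F [ 1.36 -0.12 -0.37] M [-0.005 -0.028 -0.023] [0.5776 0.0561 0.3258] yaw 28.31 j7 -73.1 [ 1.100e-01 -3.927e+01 -2.170e+00 -3.284e+01 -3.000e-02  8.000e-02
  0.000e+00] 28.2
knob_grip [(0.96, [252.0, 184.0]), (0.45, [268.0, 152.0])]
collar_mark [(0.8, [253.0, 188.0])]
clamp [(0.85, [255.0, 165.0])]
[255.06179992 185.24497498]
205 135
```

View pics/m7.png

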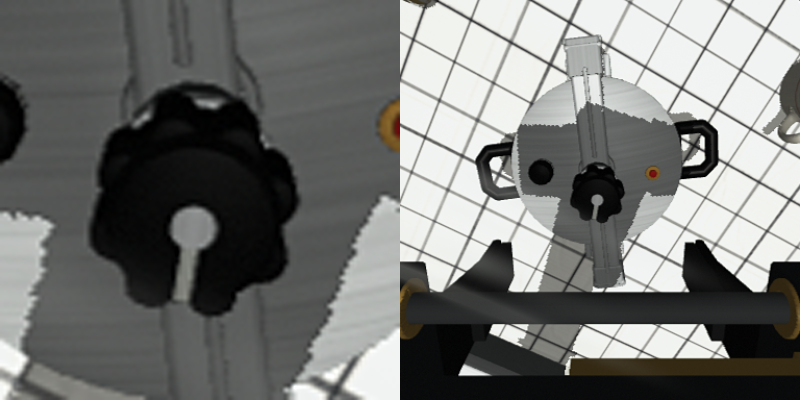

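The clamp stands upright and centred along the lugs, with the gripper clear. The knob's line runs from (194, 228) to (186, 300) in the crop. The collar's mark is hidden under the knob, so I check by turn bookkeeping and look for red on the collar in the scene view.

Run:
```python
from h import *
c=cam('wrist')
def ang(c,a,b,z):
    d=atz(c,b,z)-atz(c,a,z); return np.degrees(np.arctan2(d[1],d[0]))
print('now',ang(c,(205+194/4,135+228/4),(205+186/4,135+300/4),.225))
c1=dict(c);c1['position']=np.array([0.48530851,-0.26580004,0.41274276]);c1['orientation']=np.array([-17.4993601,.0422102316,54.5481231])
w=cv2.imread('pics/w1.png');g=cv2.cvtColor(w,cv2.COLOR_BGR2GRAY)
def line(pic,box):
    g=cv2.cvtColor(cv2.imread(pic),cv2.COLOR_BGR2GRAY);x0,y0,x1,y1=box
    ys,xs=np.where(g[y0:y1,x0:x1]>95);return xs+x0,ys+y0
for pic,box,cc,z in (('pics/w1.png',(244,178,268,208),c1,.14),('pics/w7.png',(244,185,264,212),c,.225)):
    xs,ys=line(pic,box);print(pic,len(xs),xs.min(),xs.max(),ys.min(),ys.max())
    top=ys<ys.min()+8;bot=(ys>ys.min()+11)
    a=(xs[top].mean(),ys[top].mean());b=(xs[bot].mean(),ys[bot].mean());print(a,b,ang(cc,a,b,z))
s=cv2.imread('pics/s7.png').astype(int);p=proj(cam('scene'),[.582,.058,.19]);x,y=[int(v) for v in p];print('collar px',p)
r=(s[...,2]-np.maximum(s[...,1],s[...,0])>40);ys,xs=np.where(r[y-15:y+16,x-15:x+16]);print('red',list(zip(xs+x-15,ys+y-15)))
for pic,cc,P in(('pics/s2.png',cam('scene'),None),): pass
w=cv2.imread('pics/w7.png').astype(int);r=(w[...,2]-np.maximum(w[...,1],w[...,0])>35);ys,xs=np.where(r[140:240,205:305]);print('red w',list(zip(xs+205,ys+140))[:30])
```

```text
now -157.68559184533117
pics/w1.png 135 244 261 183 207
(np.float64(256.5820895522388), np.float64(187.07462686567163)) (np.float64(251.9787234042553), np.float64(201.53191489361703)) -52.28054269841567
pics/w7.png 137 248 258 187 211
(np.float64(252.74324324324326), np.float64(190.85135135135135)) (np.float64(250.725), np.float64(204.175)) -159.9009821104123
collar px [253.22763263 184.89168076]
red [(np.int64(262), np.int64(187)), (np.int64(263), np.int64(187)), (np.int64(264), np.int64(187)), (np.int64(262), np.int64(188)), (np.int64(263), np.int64(188)), (np.int64(264), np.int64(188)), (np.int64(263), np.int64(189))]
red w [(np.int64(304), np.int64(163)), (np.int64(304), np.int64(164)), (np.int64(304), np.int64(165)), (np.int64(303), np.int64(166)), (np.int64(304), np.int64(166)), (np.int64(303), np.int64(167)), (np.int64(304), np.int64(167)), (np.int64(304), np.int64(168)), (np.int64(304), np.int64(169))]
```

Run:
```python
from h import *
c=cam('scene');print('valve',proj(c,[.605,.003,.132]))
for a in range(-170,-99,10):
    r=np.radians(a);print(a,proj(c,[.582+.0195*np.cos(r),.0575+.0195*np.sin(r),.189]).round(1))
# finer: check wrist side view for tilt of clamp
print(env.get_obs()['time_s'])
```

```text
valve [263.1188701  186.29974967]
-170 [258.9 188.2]
-160 [259.6 187.5]
-150 [260.1 186.7]
-140 [260.4 185.8]
-130 [260.5 185. ]
-120 [260.4 184.1]
-110 [260.  183.3]
-100 [259.5 182.5]
28.45
```

```bash
python3 -c "from h import *;print(env.sign_off())"
```

```text
the job is handed in; nothing more can be done
None
```

I handed the job in at 28.5 s with the clamp upright along the lugs and the gripper clear; I judge the ratchet slipped about 0.3–0.4 rad from the torque levelling off at 0.40 N m, but never saw the collar mark, and no verdict was returned.

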